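# White-tile calibration of the rind-colour meter

### The arm

A 6-joint arm with a two-finger parallel gripper is mounted at the origin on the work surface. World frame = base frame: x ahead of the robot, y to its left, z up, the work surface at z = 0. Lengths are in mm, angles in rad, forces in N, time in s.
With the tool pointing down it reaches from about 350 to 975 mm from the base axis. Payload 4.9 kg.
Tool frame: the origin (TCP) lies on the centre line of the jaws, within the pads' length; the fingertips stand 22 mm ahead of it and the grasp point (between the pads) lies 3 mm ahead of it; z points along the fingers, y is the line along which they close (so a half turn about z gives the same grasp; the last joint's range is limited). The gripper opens to 85 mm and grips with 20 to 120 N. Pads are 22 mm wide; open, the fingers measure 114 mm over their backs; the gripper's body (76 mm by 85 mm) begins 54 mm behind the grasp point. The pads swing forward as they close: fully open they stand 13 mm farther back than shut.
Start: joints at [-1.395, 0.053, 1.613, -0, 1.476, -0.119], TCP at [181.588, -598.019, 214.504] pointing down, gripper open.
Joint ranges: [-3.01, 3.01], [-1.01, 2.22], [0.06, 2.58], [-1.02, 4.17], [0.09, 2.62], [-3.14, 3.14]. Speed limits (rad/s): [2.57, 2.57, 3.14, 3.14, 3.14, 3.14].

### API

Orientations are given as a unit quaternion [w, x, y, z].
In Python, from station import arm gives the robot as it stands.
- The arm moves only by the tool carry_out, never from a script. Its arguments are lists of equal length, an entry for each row: "claw": the finger opening in mm, from 0 to 85.4; "xyz": the shift along the tool's x, y, z in mm, a list of three; "spin": the turn about the tool's z in rad. A call has exactly 8 rows; each row is the pose to reach, as a shift and turn from the pose commanded when the call began, along the tool's axes at that moment; what a row does not reach only later rows make up. A row lasts 1/8 s, in which the tool goes at most 62.5 mm and 10.7 degrees, less where a joint would pass 70% of its speed; a pose out of reach is approached as far as the arm can. A call with a gripper value outside its range is refused whole. The fingers move at their own pace and stop on an object; "squeeze" is the grip in N (left out, the last holds). Time passes only in rows, so rows that repeat a pose let the fingers close, or fill a call up. It gives the time, the measured TCP pose, the force, the opening and the grip force at its end, in the units of the state.
- arm.read_state(): the state, without advancing time (a new reading comes with each control period).
- arm.camera(name): name is "scene" or "top" or "wrist"; returns (picture, depth): 480x640x3 uint8, red, green, blue; 480x640 float32, mm along the optical axis (not along the pixel's ray), 0 where there is no reading.
- arm.get_calibration(name): a dict with "vertical_fov" (degrees; the focal length in pixels is half the picture's height over the tangent of half this angle, whatever the lens; pixels are square), "cx", "cy" (the principal point, pixels), "k1" (the pictures are not rectified: a ray, as slopes to the right and down, at radius r is drawn at 1 + k1 r^2 times it, then the intrinsics apply), "extrinsics" (4x4, takes a point from camera to world coordinates). Camera axes: x right, y down, z forward; pixel columns grow to the right and rows downward; lengths in mm; the calibration is good to about 2 mm. A picture is of the moment at which its call begins: read the wrist's pose just before it. get_calibration takes no time and is no camera call; for the wrist camera it gives the pose at the moment of the call.
- arm.sign_off(): hands the job in; it is judged then, once.
The state is a dict: "t": time; "q": joint angles; "qvel": joint speeds; "joint_torque": joint torques, N m; "position": TCP position; "eef_rot": TCP orientation; "contact_force": force on the tool from outside, world axes, zero at the start; "ft_torque": the same for the moment, N m; "finger_gap": finger opening in mm; "grasp_force": force on a finger pad.
Only numpy, scipy, OpenCV 4.12 (cv2) and the standard library are available. Lean on these libraries where they do the work, as an engineer would, in place of code of your own. Each camera call takes 0.05 s, during which the arm holds its last target. There are 200 camera calls.

### The job

Calibrate the colour meter with its white tile: swing the measuring head all the way up, so that it stays, then take the white tile from the rack by its edges only - the robot must not touch its white face, nor let it fall - and lay it face up on the stage, slid fully home between the guide rails against the stop. Then lower the head fully onto the tile and, with it down, press the green key all the way and let it come back up. Leave the two coloured tiles and everything else on the bench where they are.

Things in the scene. Friction and masses are not known exactly. Their poses are not given: they have to be found in the camera images.
- meter: bench colour meter, white, fixed. Origin on the bench; x runs from its front (screen, key) to its rear, z up. Housing x -170 to +150, y -100 to +100, top 45 high. A flat black stage plate lies on it, x -114 to +50, y -60 to +60, top 45 high. Hinge cheeks stand at the rear: x +90 to +150, |y| 58 to 80, 129 high
- home (a point): on the stage plate (45 high), meter frame x +10, y 0: where the centre of the tile's underside is when it lies between the two aluminium guide rails (6 high, 63 apart, meter x -15 to +40, 8 thick) and against the cross stop (7 high, front face at meter x +40). Axes as meter
- mouth (a point): on the stage plate, meter frame x -72, y 0: free flat area before the guide, with room for a tile and the fingers beside it; 82 before home. Between meter x -38 and -15 the rails flare out to a mouth about 76 wide
- head (a joint): angle of the measuring head (rad) about head_hinge. 0: nose resting on a tile that is home; -0.07: down on the empty stage (the start); 1.25: fully up, end stop. Damped friction hinge: above 1.0 it stays where left; below about 0.7 it sinks softly by its own weight, in 1 to 3 s. Raising takes 3 to 6 N at the grip
- head_grip (a point): centre of the head's red T-grip, a round bar diameter 20, 44 long along the meter's y, on a steel stem 35 before the head's front end; pinched across its flat ends from above it pivots between the fingers. Moves on a circle of radius 185 about head_hinge: 97 above the bench at the start, 110 at joint 0, 285 fully up
- head_hinge (a point): head's hinge axis (along the meter's y), meter frame x +120, y 0, 110 high. The head is a white arm 150 long, 98 wide, 52 thick, with a round nose 38 across under it, 110 from the hinge; at joint 1.25 it hangs over the stage only beyond meter x +25 and above 170 high
- measure_key (a joint): travel of the green key (m): 0 released, 0.006 fully pressed; springs back; fully down takes 5 N. It counts as pressed beyond 0.004
- measure_key_top (a point): centre of the top of the green round key, diameter 24, at the meter's front right corner (meter frame x -143, y -68), pressed straight down
- rack: grey tile rack, fixed, base 262 (x) x 80 (y) x 12 tall, with three black rubber pads 42 x 42, tops 30 above the bench, in a row along its x axis, 85 apart; one tile on each, overhanging its pad by 9 all round. Which tile lies on which pad changes. Origin: on the bench, under its centre
- white_tile: white calibration tile, 60 x 60 x 8 thick, about 80 g: ceramic in a black frame whose sides are the edges to hold it by. Origin: centre of its underside, z up through the white face; it starts face up on a rack pad, its sides parallel to the rack's within 0.1 rad
- white_face: the white glazed face of that tile, 52 x 52, flush with its top (4 inside each edge): not to be touched by the robot. Same origin and axes as white_tile
- green_tile: green reference tile of the same size on another pad, to be left alone
- orange_tile: orange reference tile of the same size on another pad, to be left alone
- cheese: bystander: whole ripened cheese, straw-coloured disc, 168 across, 90 tall, 1.9 kg; origin: centre of its underside, on the bench
- half_cheese: bystander: cut half of such a cheese, half disc 84 x 168 x 88 tall, pale cut face; origin: centre of its underside, on the bench
- carton: bystander: black presentation carton, 110 x 110 x 120 tall; origin: centre of its underside, on the bench
- wood_lid: bystander: wooden carton lid, 120 x 120 x 16; origin: centre of its underside, on the bench
- trier: bystander: cheese trier, T-shaped, wooden cross grip 90 wide, steel stem 130, lying flat; origin: centre of its underside, on the bench
- tile_brush: bystander: tile-dusting brush, 150 long, lying flat; origin: centre of its underside, on the bench
- sanitiser: bystander: blue sanitiser bottle, 60 across, 170 tall; origin: centre of its underside, on the bench
Mind the look-alikes: they are no part of the job. What is shaped like the white_tile but yellow is not meant.

How it is judged:
By the outcome, as a careful person would: the job done as asked, in the order asked, and still so for the second after the job is handed in, with the robot touching nothing.
It also fails if it takes over 72 s, if anything falls off the work surface, if the arm or the gripper's body presses on something with over 40 N, if the wrist force passes 120 N, or if a joint passes its speed limit or range.

## Working session

There is one attempt and no reset: what is moved stays moved. The work goes in short steps, Python scripts to look and compute and a tool call to move; the robot and the scene stay as the last step left them, time stands still between calls to the robot, and variables do not carry over. Pictures are saved under pics/ and viewed, at most 10 in all, crops included, and the job is handed in when it is done.

Besides the shell and the picture viewer there is one more tool, called as name(argument=value, ...), one argument or row to a line, values as JSON. carry_out: Moves the arm, as the interface text tells. Its arguments: {"type":"object","properties":{"claw":{"type":"array"},"xyz":{"type":"array"},"spin":{"type":"array"},"squeeze":{"type":"number"}},"required":["claw","xyz","spin"]}

```bash
ls; mkdir -p pics; cat > h.py <<'E'
import numpy as np, cv2
from station import arm
def cal(n):
    c=arm.get_calibration(n); f=240/np.tan(np.radians(c["vertical_fov"])/2)
    return f,c["cx"],c["cy"],c["k1"],np.array(c["extrinsics"])
def grab(n,name=None):
    c=cal(n); p,d=arm.camera(n)
    if name: cv2.imwrite(f"pics/{name}.png",p[:,:,::-1])
    return p,d,c
def rays(u,v,c):
    f,cx,cy,k,E=c
    x=(np.asarray(u,float)-cx)/f; y=(np.asarray(v,float)-cy)/f
    a,b=x.copy(),y.copy()
    for _ in range(20):
        s=1+k*(a*a+b*b); a,b=x/s,y/s
    return np.stack([a,b,np.ones_like(a)],-1)
def world(u,v,d,c):
    r=rays(u,v,c)*np.asarray(d)[...,None]
    return r@c[4][:3,:3].T+c[4][:3,3]
def onz(u,v,z,c):
    r=rays(u,v,c)@c[4][:3,:3].T; o=c[4][:3,3]
    return o+r*((z-o[2])/r[...,2])[...,None]
def cloud(d,c):
    v,u=np.mgrid[0:480,0:640]; return world(u,v,d,c)
E
python3 - <<'E'
from h import *
for n in("top","scene"):
    p,d,c=grab(n,n+"1"); np.savez(n+"1.npz",p=p,d=d); print(n,c)
s=arm.read_state(); print(s)
E
```

```text
pics
top (np.float64(619.2201898596887), 322.1391772773513, 240.9546530198108, -0.17415559683804946, array([[-2.77191779e-02, -9.97562207e-01,  6.40413170e-02,
         4.63262544e+02],
       [-9.99615551e-01,  2.77026422e-02, -1.14632768e-03,
        -3.41968418e+01],
       [-6.30580527e-04, -6.40484717e-02, -9.97946590e-01,
         1.64439339e+03],
       [ 0.00000000e+00,  0.00000000e+00,  0.00000000e+00,
         1.00000000e+00]]))
scene (np.float64(580.6680580623434), 319.61696918200624, 235.97444134445368, 0.05027112868887384, array([[ 8.25444268e-01,  2.91018310e-01, -4.83683888e-01,
         1.22357962e+03],
       [ 5.63997676e-01, -4.60736455e-01,  6.85294492e-01,
        -9.92197703e+02],
       [-2.34175551e-02, -8.38468999e-01, -5.44445917e-01,
         8.55173245e+02],
       [ 0.00000000e+00,  0.00000000e+00,  0.00000000e+00,
         1.00000000e+00]]))
{'t': 0.1, 'q': array([-1.39499948e+00,  5.32722728e-02,  1.61417948e+00, -6.30400041e-06,
        1.47599444e+00, -1.18968599e-01]), 'qvel': array([-0.00112246, -0.00217834, -0.003809  , -0.00042383,  0.00027112,
       -0.0001278 ]), 'joint_torque': array([ 1.48183412e-04, -3.94906926e+01, -3.71361959e+01, -1.28152055e-04,
        3.91023204e-03,  5.13484721e-06]), 'position': array([ 181.48336744, -597.44105555,  213.38388646]), 'eef_rot': array([-9.26305640e-04,  9.89158343e-01,  1.46849969e-01, -2.94660835e-05]), 'contact_force': array([0.24877839, 0.66692615, 0.16521007]), 'ft_torque': array([ 0.01056935,  0.02227383, -0.03647621]), 'grasp_force': 0.0, 'finger_gap': 85.83094781047247}
```

View pics/top1.png

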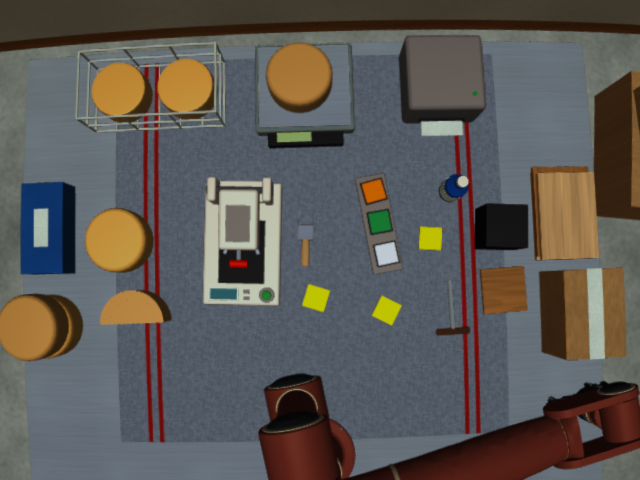

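View pics/scene1.png

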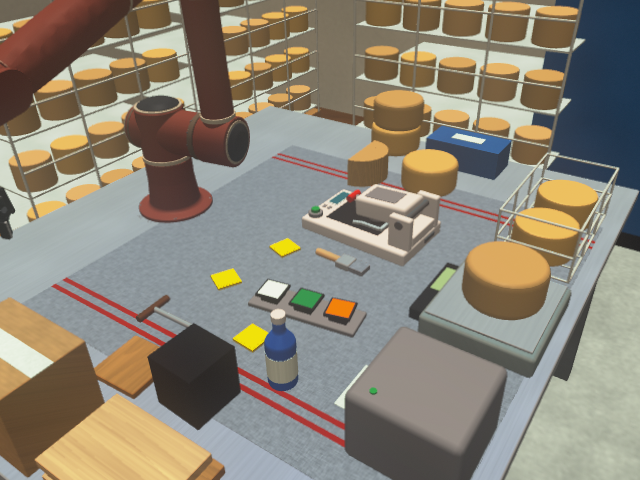

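Top view: the meter is at about (242,240) with its front toward the robot, the red grip at (238,264), the green key at (267,295) and the white tile at (386,254). The yellow squares are look-alikes, and no other object is close to the work area.

```bash
python3 - <<'E'
from h import *
c=cal("top"); z=np.load("top1.npz"); p,d=z["p"],z["d"]; P=cloud(d,c)
hsv=cv2.cvtColor(p,cv2.COLOR_RGB2HSV)
def blob(m,box):
    mm=np.zeros(m.shape,np.uint8); x0,y0,x1,y1=box; mm[y0:y1,x0:x1]=m[y0:y1,x0:x1]
    n,l,s,ce=cv2.connectedComponentsWithStats(mm); i=1+s[1:,4].argmax(); return (l==i).astype(np.uint8)
H,S,V=[hsv[...,i].astype(int) for i in range(3)]
def rect(m,z,name):
    cn=max(cv2.findContours(m,cv2.RETR_EXTERNAL,cv2.CHAIN_APPROX_NONE)[0],key=cv2.contourArea)[:,0]
    W=onz(cn[:,0],cn[:,1],z,c)[:,:2].astype(np.float32)
    print(name,cv2.minAreaRect(W),"z med",np.median(P[...,2][m>0]),"cent",np.round(onz(*[np.array([a.mean()]) for a in np.nonzero(m)[::-1]],z,c),1))
w=blob((S<60)&(V>150),(365,235,410,275)); rect(w,38,"white")
rect(blob((S>150)&(H>45)&(H<75),(360,200,400,240)),38,"green")
rect(blob((S>150)&(H<20),(355,170,395,210)),38,"orange")
rect(blob((S>120)&(H>45)&(H<80),(255,283,280,305)),50,"key")
rect(blob((S>150)&((H<8)|(H>172)),(222,252,255,278)),107,"grip")
Z=P[...,2]
m=((Z>35)&(Z<54)); rect(blob(m,(195,165,290,315)),45,"housing")
m=((Z>120)&(Z<136))
rect(blob(m,(195,165,225,215)),129,"cheekL"); rect(blob(m,(255,165,285,215)),129,"cheekR")
# rack base
rect(blob((Z>8)&(Z<50),(345,160,415,285)),20,"rack")
q=arm.read_state(); print(q["position"])
# highest obstacles near
E
```

```text
white ((529.626708984375, -201.4012908935547), (51.5256462097168, 51.27254867553711), 9.679061889648438) z med 38.305500943911966 cent [[ 529.7 -201.4   38. ]]
green ((613.5067138671875, -186.7205047607422), (53.246360778808594, 52.9862060546875), 9.25471305847168) z med 38.292044118484 cent [[ 613.6 -186.7   38. ]]
orange ((694.5479736328125, -173.71620178222656), (55.42724609375, 55.96609115600586), 14.537555694580078) z med 37.5684308005134 cent [[ 694.4 -173.7   38. ]]
key ((430.29925537109375, 112.22962188720703), (20.64728355407715, 20.56821632385254), 88.57401275634766) z med 68.08210796333708 cent [[430.9 112.8  50. ]]
grip ((512.7404174804688, 175.1011199951172), (45.22271728515625, 19.94615364074707), 88.5254135131836) z med 104.40329637652906 cent [[512.  175.4 107. ]]
housing ((565.8734130859375, 172.72354125976562), (201.65853881835938, 317.3465881347656), 87.62907409667969) z med 44.610133242280426 cent [[523.2 170.2  45. ]]
cheekL ((680.904296875, 226.52561950683594), (45.1204833984375, 93.25187683105469), 89.18843078613281) z med 129.882151744677 cent [[684.8 226.2 129. ]]
cheekR ((691.8823852539062, 101.75312805175781), (34.72713088989258, 57.603660583496094), 88.83616638183594) z med 128.39647338580426 cent [[691.4  98.2 129. ]]
rack ((609.9053955078125, -185.357666015625), (261.2174072265625, 81.35073852539062), 8.596078872680664) z med 33.537846895825055 cent [[ 609.7 -186.    20. ]]
[ 181.48336744 -597.44105555  213.38388646]
```

carry_out(
  claw=[85,85,85,85,85,85,85,85],
  xyz=[
    [32,-40,-40],
    [70,-90,-86],
    [110,-138,-86],
    [150,-186,-86],
    [190,-234,-86],
    [228,-285,-86],
    [266,-333,-86],
    [304,-380,-86],
  ],
  spin=[0.1,0.2,0.325,0.325,0.325,0.325,0.325,0.325],
)

```text
t: 1.1
position: [357.4, -155.9, 300.1]
eef_rot: [0.0, 1.0, -0.015, 0.0]
contact_force: [0.9, -0.0, 0.5]
finger_gap: 84.9
grasp_force: 0.0
```

```bash
cat >> h.py <<'E'
from scipy.spatial.transform import Rotation as R
def pose():
    s=arm.read_state(); w=s["eef_rot"]; M=R.from_quat([w[1],w[2],w[3],w[0]]).as_matrix()
    return s,np.array(s["position"]),M
def shift(target,yaw=None):
    s,p,M=pose(); print("t",round(s["t"],2),"pos",p.round(1),"yaw",round(np.arctan2(M[1,0],M[0,0]),4),"tilt",M[2].round(3),"F",np.round(s["contact_force"],1),"gap",round(s["finger_gap"],1))
    for t in np.atleast_2d(target): print("shift to",t,(M.T@(t-p)).round(1))
    if yaw is not None: print("spin",round(np.arctan2(M[1,0],M[0,0])-yaw,3))
E
python3 - <<'E'
from h import *
shift([490,175,300],-0.03)
E
```

```text
t 1.1 pos [ 357.4 -155.9  300.1] yaw -0.031 tilt [ 0.  0. -1.] F [ 0.9 -0.   0.5] gap 84.9
shift to [490 175 300] [ 1.223e+02 -3.348e+02  2.000e-01]
spin -0.001
```

carry_out(
  claw=[85,85,85,85,85,85,85,85],
  xyz=[
    [20,-56,0],
    [40,-112,0],
    [60,-168,0],
    [80,-224,0],
    [100,-280,0],
    [122,-335,0],
    [122,-335,0],
    [122,-335,0],
  ],
  spin=[0,0,0,0,0,0,0,0],
)

```text
t: 2.1
position: [489.1, 173.2, 299.9]
eef_rot: [0.0, 1.0, -0.015, -0.001]
contact_force: [0.5, -0.3, 0.2]
finger_gap: 85.2
grasp_force: 0.0
```

```bash
python3 - <<'E'
from h import *
p,d,c=grab("wrist","w1"); np.savez("w1.npz",p=p,d=d,E=c[4]); print(c[:4],c[4][:3].round(3).tolist()); shift([512,175,160])
E
```

```text
(np.float64(359.1743392198772), 316.1746025981775, 236.97908382696926, -0.010204904417093331) [[-0.03, -0.951, -0.307, 567.475], [-1.0, 0.029, 0.008, 171.715], [0.001, 0.307, -0.952, 460.625]]
t 2.15 pos [489.1 172.7 300.2] yaw -0.0308 tilt [-0.001  0.    -1.   ] F [ 0.6 -0.6 -0.3] gap 85.2
shift to [512 175 160] [ 22.9  -3.1 140.2]
```

View pics/w1.png

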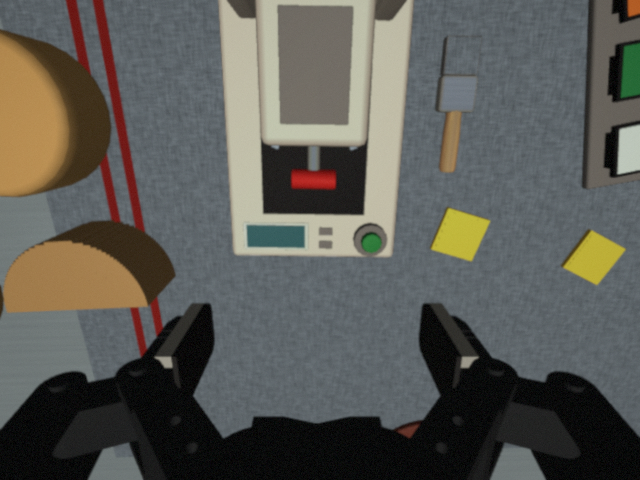

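The wrist view shows the red grip at (313,180), the green key at (371,242) in a grey collar, and the front edge of the stage at row 213. The white tile is at the right edge.

```bash
python3 - <<'E'
from h import *
z=np.load("w1.npz"); p,d=z["p"],z["d"]; c=list(cal("wrist")); c[4]=z["E"]; P=cloud(d,c)
hsv=cv2.cvtColor(p,cv2.COLOR_RGB2HSV); H,S,V=[hsv[...,i].astype(int) for i in range(3)]
def rep(m,box,zz,n):
    mm=np.zeros(m.shape,np.uint8); a,b,e,f=box; mm[b:f,a:e]=m[b:f,a:e]
    k,l,s,_=cv2.connectedComponentsWithStats(mm); m=l==1+s[1:,4].argmax()
    zs=P[...,2][m]; v,u=np.nonzero(m); W=onz(u,v,zz,c)[:,:2].astype(np.float32)
    print(n,"z",np.percentile(zs,[5,50,95]).round(1),"rect",cv2.minAreaRect(W),"cent",W.mean(0).round(1))
rep((S>150)&((H<8)|(H>172)),(280,160,350,200),104,"grip")
rep((S>120)&(H>45)&(H<80),(355,228,390,260),P[242,371,2],"key")
print("key z patch",P[238:247:2,366:377:2,2].round(1).tolist())
# housing edges: white mask boundary left / right / front
W=(V>140)&(S<70)
def line(pts,n):
    q=onz(pts[:,0],pts[:,1],45,c)[:,:2].astype(np.float32); l=cv2.fitLine(q,cv2.DIST_HUBER,0,.01,.01).ravel(); print(n,l.round(4),"ang",round(np.arctan(l[1]/l[0]),4) if abs(l[0])>.5 else round(np.arctan(-l[0]/l[1]),4)); return l
L=np.array([[np.nonzero(W[r,200:260])[0][0]+199.5,r] for r in range(60,245,3)])
Rr=np.array([[380+np.nonzero(W[r,380:425])[0][-1]+.5,r] for r in range(60,245,3)])
F=np.array([[u,240+np.nonzero(W[240:270,u])[0][-1]+.5] for u in range(245,385,3)])
line(L,"L");line(Rr,"R");line(F,"F")
B=(V<60)
S1=np.array([[u,200+np.nonzero(B[200:222,u])[0][-1]+.5] for u in range(270,360,3)]); line(S1,"stagefront")
SL=np.array([[255+np.nonzero(B[r,255:285])[0][0]-.5,r] for r in range(155,210,3)]); line(SL,"stageL")
SR=np.array([[345+np.nonzero(B[r,345:375])[0][-1]+.5,r] for r in range(155,210,3)]); line(SR,"stageR")
E
```

```text
grip z [ 46.3 106.6 108.7] rect ((513.1192626953125, 175.4285125732422), (44.9407844543457, 20.46988296508789), 86.68577575683594) cent [512.9 175.6]
key z [66.5 68.  69.4] rect ((432.5414733886719, 112.00564575195312), (22.188854217529297, 20.67233657836914), 17.795804977416992) cent [432.6 112.1]
key z patch [[69.3, 66.9, 67.7, 67.9, 68.9, 67.8], [68.3, 69.2, 68.7, 69.5, 68.1, 68.2], [69.0, 67.8, 68.3, 69.5, 68.8, 67.4], [69.2, 68.3, 68.1, 68.6, 68.3, 68.8], [69.2, 67.0, 68.5, 68.1, 68.4, 68.3]]Traceback (most recent call last):
  File "<stdin>", line 18, in <module>
IndexError: index -1 is out of bounds for axis 0 with size 0
```

carry_out(
  claw=[85,85,85,85,85,85,40,40],
  xyz=[
    [23,-2.5,40],
    [23,-2.5,90],
    [23,-2.5,140],
    [23,-2.5,180],
    [23,-2.5,194],
    [23,-2.5,194],
    [23,-2.5,194],
    [23,-2.5,194],
  ],
  spin=[0,0,0,0,0,0,0,0],
  squeeze=35,
)

```text
t: 3.15
position: [513.9, 175.4, 108.8]
eef_rot: [-0.0, 1.0, -0.015, 0.002]
contact_force: [0.6, -0.2, 0.0]
finger_gap: 51.4
grasp_force: 0.0
```

carry_out(
  claw=[40,40,40,40,40,40,40,40],
  xyz=[
    [0,0,0],
    [0,0,0],
    [0,0,0],
    [0,0,0],
    [0,0,0],
    [0,0,0],
    [0,0,0],
    [0,0,0],
  ],
  spin=[0,0,0,0,0,0,0,0],
)

```text
t: 4.15
position: [512.5, 175.1, 106.5]
eef_rot: [-0.0, 1.0, -0.015, -0.0]
contact_force: [0.0, -0.9, -1.2]
finger_gap: 40.0
grasp_force: 0.0
```

```bash
python3 - <<'E'
from h import *
shift([512.9,175.6,105])
for a0 in [0.05,0.2,.35,.5,.65,.8,.95,1.1,1.25,1.28]:
    print(a0,round(185*(np.cos(-.07)-np.cos(a0)),1),round(-185*(np.sin(a0)-np.sin(-.07)),1))
E
```

```text
t 4.15 pos [512.5 175.1 106.5] yaw -0.0302 tilt [-0. -0. -1.] F [ 0.  -0.9 -1.2] gap 40.0
shift to [512.9 175.6 105. ] [ 0.4 -0.5  1.5]
0.05 -0.2 -22.2
0.2 3.2 -49.7
0.35 10.8 -76.4
0.5 22.2 -101.6
0.65 37.3 -124.9
0.8 55.7 -145.7
0.95 76.9 -163.4
1.1 100.6 -177.8
1.25 126.2 -188.5
1.28 131.5 -190.2
```

```bash
python3 - <<'E'
from h import *
p,d,c=grab("wrist","w2"); print(arm.read_state()["grasp_force"])
E
```

```text
0.0
```

View pics/w2.png

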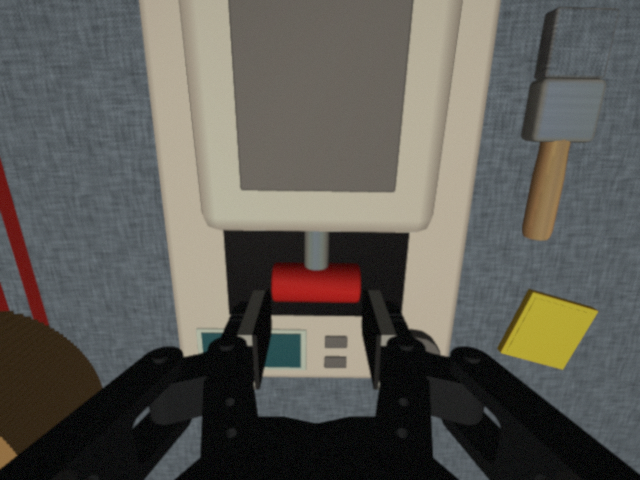

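The bar is at (316,283), and the fingertips at about (262,292) and (370,292) seem to be above or in front of it, so it is not gripped. I'll project the expected tip positions to check.

```bash
python3 - <<'E'
from h import *
c=cal("wrist"); s,p,M=pose(); E=np.linalg.inv(c[4])
def pr(w):
    q=E[:3,:3]@w+E[:3,3]; x=q[:2]/q[2]; x=x*(1+c[3]*(x@x)); return (x*c[0]+[c[1],c[2]]).round(0),q[2].round(0)
for dz in (0,10,16,22):
  for dx in (-11,0,11):
    print(dz,dx,pr(p+M@[dx,20,dz]),pr(p+M@[dx,-20,dz]))
print("bar ends",pr(np.array([512.9,175.6+22,97])),pr(np.array([512.9,175.6-22,97])))
P,d=arm.camera("wrist"); W=cloud(d,c)
for u,v in((266,296),(266,330),(256,296),(368,296),(366,330),(378,296),(316,283),(280,283),(350,283)): print(u,v,W[v,u].round(1))
E
```

```text
0 -11 (array([357., 308.]), np.float64(180.0)) (array([278., 308.]), np.float64(180.0))
0 0 (array([358., 288.]), np.float64(177.0)) (array([277., 288.]), np.float64(177.0))
0 11 (array([359., 268.]), np.float64(174.0)) (array([276., 268.]), np.float64(174.0))
10 -11 (array([355., 299.]), np.float64(190.0)) (array([280., 299.]), np.float64(190.0))
10 0 (array([356., 280.]), np.float64(187.0)) (array([279., 280.]), np.float64(187.0))
10 11 (array([357., 260.]), np.float64(183.0)) (array([278., 260.]), np.float64(183.0))
16 -11 (array([354., 294.]), np.float64(196.0)) (array([281., 294.]), np.float64(196.0))
16 0 (array([355., 275.]), np.float64(192.0)) (array([280., 275.]), np.float64(192.0))
16 11 (array([355., 256.]), np.float64(189.0)) (array([279., 256.]), np.float64(189.0))
22 -11 (array([353., 289.]), np.float64(201.0)) (array([282., 289.]), np.float64(201.0))
22 0 (array([354., 271.]), np.float64(198.0)) (array([281., 271.]), np.float64(198.0))
22 11 (array([354., 252.]), np.float64(195.0)) (array([280., 252.]), np.float64(195.0))
bar ends (array([274., 281.]), np.float64(186.0)) (array([359., 278.]), np.float64(186.0))
266 296 [523.9 195.8 135.8]
266 330 [512.3 195.8 142.5]
256 296 [524.4 199.8 136.5]
368 296 [523.  154.5 136.5]
366 330 [509.6 155.6 140.2]
378 296 [590.7 173.5 267.4]
316 283 [515.9 175.7 107.6]
280 283 [516.8 193.2 108.4]
350 283 [515.1 159.1 107.1]
```

```bash
python3 - <<'E'
from h import *
c=cal("wrist"); P,d=arm.camera("wrist"); W=cloud(d,c)
print(pose()[0]["position"])
for v in range(280,400,8):
    print(v,[tuple(W[v,u].round(0).astype(int)) for u in (244,252,260,266)], P[v,260])
big=cv2.resize(P[230:410,220:420],None,fx=4,fy=3.3,interpolation=cv2.INTER_CUBIC); cv2.imwrite("pics/w3.png",big[:,:,::-1])
E
```

```text
[512.476245   175.13493389 106.50690605]
280 [(np.int64(491), np.int64(225), np.int64(47)), (np.int64(491), np.int64(219), np.int64(47)), (np.int64(490), np.int64(214), np.int64(45)), (np.int64(491), np.int64(210), np.int64(47))] [27 28 25]
288 [(np.int64(485), np.int64(225), np.int64(47)), (np.int64(484), np.int64(220), np.int64(46)), (np.int64(485), np.int64(215), np.int64(46)), (np.int64(484), np.int64(211), np.int64(46))] [28 21 24]
296 [(np.int64(479), np.int64(226), np.int64(46)), (np.int64(523), np.int64(202), np.int64(135)), (np.int64(524), np.int64(198), np.int64(136)), (np.int64(525), np.int64(196), np.int64(137))] [46 45 42]
304 [(np.int64(520), np.int64(205), np.int64(136)), (np.int64(524), np.int64(200), np.int64(143)), (np.int64(524), np.int64(197), np.int64(143)), (np.int64(523), np.int64(195), np.int64(140))] [36 36 34]
312 [(np.int64(521), np.int64(204), np.int64(142)), (np.int64(524), np.int64(199), np.int64(149)), (np.int64(524), np.int64(196), np.int64(149)), (np.int64(520), np.int64(195), np.int64(142))] [ 9 13 13]
320 [(np.int64(524), np.int64(201), np.int64(155
[... 1273 characters left out ...]
08), np.int64(196), np.int64(161)), (np.int64(420), np.int64(215), np.int64(47))] [11 12 12]
376 [(np.int64(529), np.int64(194), np.int64(191)), (np.int64(530), np.int64(192), np.int64(192)), (np.int64(505), np.int64(196), np.int64(161)), (np.int64(410), np.int64(217), np.int64(43))] [15 15 14]
384 [(np.int64(529), np.int64(193), np.int64(194)), (np.int64(529), np.int64(191), np.int64(193)), (np.int64(503), np.int64(196), np.int64(162)), (np.int64(369), np.int64(225), np.int64(2))] [55 59 60]
392 [(np.int64(530), np.int64(193), np.int64(197)), (np.int64(530), np.int64(190), np.int64(198)), (np.int64(361), np.int64(231), np.int64(2)), (np.int64(360), np.int64(226), np.int64(2))] [ 93 102 104]
```

View pics/w3.png

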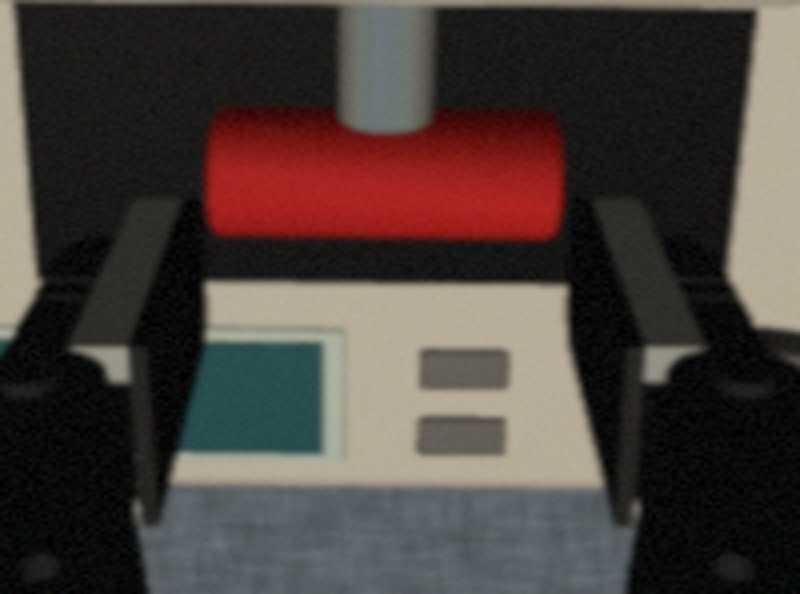

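The crop shows the pads clearly above and clear of the bar. The fingertips are really at z≈135, about 28 mm above the reported TCP, so the reported position does not match the documented finger geometry. I'll go by vision and descend further in a checked step.

carry_out(
  claw=[70,85,85,85,85,85,60,40],
  xyz=[
    [0,0,0],
    [0,0,0],
    [0,0,15],
    [0,0,30],
    [0,0,44],
    [0,0,44],
    [0,0,44],
    [0,0,44],
  ],
  spin=[0,0,0,0,0,0,0,0],
  squeeze=35,
)

```text
t: 5.3
position: [513.1, 175.2, 63.3]
eef_rot: [-0.0, 1.0, -0.015, 0.001]
contact_force: [0.0, -0.3, 0.6]
finger_gap: 51.0
grasp_force: 0.0
```

carry_out(
  claw=[38,38,38,38,38,38,38,38],
  xyz=[
    [0,0,0],
    [0,0,0],
    [0,0,0],
    [0,0,0],
    [0,0,0],
    [0,0,0],
    [0,0,0],
    [0,0,0],
  ],
  spin=[0,0,0,0,0,0,0,0],
)

```text
t: 6.3
position: [513.0, 175.4, 63.4]
eef_rot: [-0.0, 1.0, -0.015, 0.001]
contact_force: [-0.8, 0.5, 5.8]
finger_gap: 43.2
grasp_force: 36.6
```

carry_out(
  claw=[38,38,38,38,38,38,38,38],
  xyz=[
    [-0.5,0,-10],
    [-0.2,0,-22],
    [1,0,-36],
    [3.2,0,-50],
    [6.5,0,-63],
    [10.8,0,-76],
    [16,0,-89],
    [22,0,-101.5],
  ],
  spin=[0,0,0,0,0,0,0,0],
)

```text
t: 7.3
position: [534.3, 174.4, 164.2]
eef_rot: [0.0, 1.0, -0.015, -0.001]
contact_force: [1.6, 2.3, -7.3]
finger_gap: 43.3
grasp_force: 36.5
```

carry_out(
  claw=[38,38,38,38,38,38,38,38],
  xyz=[
    [7,0,-12],
    [15,0,-23.5],
    [24,0,-34.5],
    [33.5,0,-44],
    [44,0,-53.5],
    [54.7,0,-62],
    [66,0,-69.5],
    [78.4,0,-76.3],
  ],
  spin=[0,0,0,0,0,0,0,0],
)

```text
t: 8.3
position: [613.5, 171.0, 240.8]
eef_rot: [0.001, 1.0, -0.015, -0.0]
contact_force: [-2.2, -5.7, -4.4]
finger_gap: 43.4
grasp_force: 36.2
```

carry_out(
  claw=[38,38,38,38,38,38,38,38],
  xyz=[
    [8,0,-4],
    [16,0,-7],
    [25.6,0,-10.7],
    [29,0,-12],
    [31,0,-12.5],
    [32,0,-13],
    [32,0,-13],
    [32,0,-13],
  ],
  spin=[0,0,0,0,0,0,0,0],
)

```text
t: 9.3
position: [645.5, 169.6, 253.6]
eef_rot: [0.001, 1.0, -0.016, 0.0]
contact_force: [-1.3, -6.0, -4.1]
finger_gap: 43.0
grasp_force: 37.1
```

```bash
python3 - <<'E'
from h import *
shift([0,0,0]); s=pose()[0]; print(s["grasp_force"])
p,d,c=grab("top","top2"); P=cloud(d,c); hsv=cv2.cvtColor(p,cv2.COLOR_RGB2HSV)
p,d,c=grab("scene","sc2"); cv2.imwrite("pics/sc2c.png",cv2.resize(p[80:300,240:500],None,fx=2.4,fy=2.4)[:,:,::-1])
E
```

```text
t 9.3 pos [645.5 169.6 253.6] yaw -0.0311 tilt [ 0.     0.003 -1.   ] F [-1.3 -6.  -4.1] gap 43.0
shift to [0 0 0] [-639.9  188.9  254.1]
37.052507400512695
```

View pics/sc2c.png

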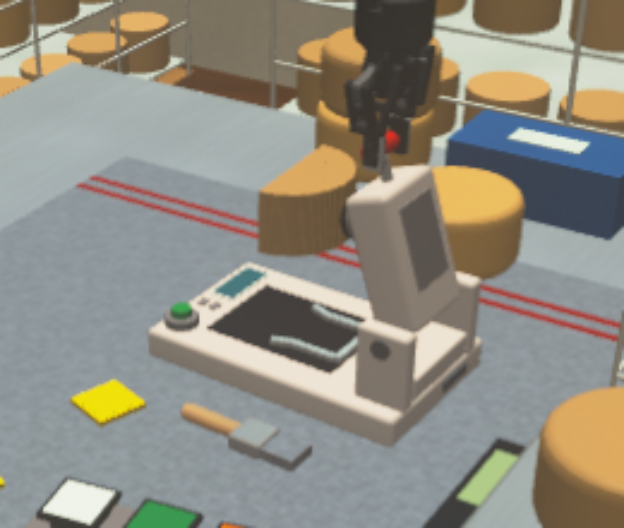

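The head is nearly vertical, with the grip held and the stage and rails exposed. I'll push slightly further to confirm the end stop.

carry_out(
  claw=[38,38,38,38,38,38,38,38],
  xyz=[
    [2,0,0],
    [4,0,0],
    [6,0,0],
    [8,0,0],
    [8,0,0],
    [8,0,0],
    [8,0,0],
    [8,0,0],
  ],
  spin=[0,0,0,0,0,0,0,0],
)

```text
t: 10.4
position: [645.5, 169.6, 253.6]
eef_rot: [0.002, 1.0, -0.015, -0.01]
contact_force: [-33.1, -9.5, 6.4]
finger_gap: 43.3
grasp_force: 37.8
```

The end stop is confirmed by the resistance. Release and rise clear, then look at the stage from in front.

carry_out(
  claw=[38,85,85,85,85,85,85,85],
  xyz=[
    [-7,0,0],
    [-7,0,0],
    [-7,0,0],
    [-7,0,0],
    [-7,0,-20],
    [-7,0,-50],
    [-30,0,-80],
    [-70,0,-80],
  ],
  spin=[0,0,0,0,0,0,0,0],
)

```text
t: 11.4
position: [584.4, 173.2, 339.1]
eef_rot: [-0.001, 1.0, -0.015, 0.004]
contact_force: [0.3, -0.3, 1.0]
finger_gap: 85.1
grasp_force: 0.0
```

carry_out(
  claw=[85,85,85,85,85,85,85,85],
  xyz=[
    [-50,0,0],
    [-100,0,0],
    [-120,0,20],
    [-120,0,60],
    [-120,0,80],
    [-120,0,80],
    [-120,0,80],
    [-120,0,80],
  ],
  spin=[0,0,0,0,0,0,0,0],
)

```text
t: 12.4
position: [463.9, 176.8, 255.2]
eef_rot: [-0.0, 1.0, -0.015, 0.001]
contact_force: [-0.2, 0.6, 0.5]
finger_gap: 85.0
grasp_force: 0.0
```

```bash
python3 - <<'E'
from h import *
shift([0,0,0])
p,d,c=grab("wrist","w4"); np.savez("w4.npz",p=p,d=d,E=c[4])
p,d,c=grab("top","top3"); np.savez("top3.npz",p=p,d=d)
P=cloud(d,c); print("top max z over head", P[150:290,200:290,2].max())
E
```

```text
t 12.4 pos [463.9 176.8 255.2] yaw -0.0304 tilt [ 0.003 -0.001 -1.   ] F [-0.2  0.6  0.5] gap 85.0
shift to [0 0 0] [-459.   191.   253.8]
top max z over head 1644.393386197825
```

View pics/w4.png

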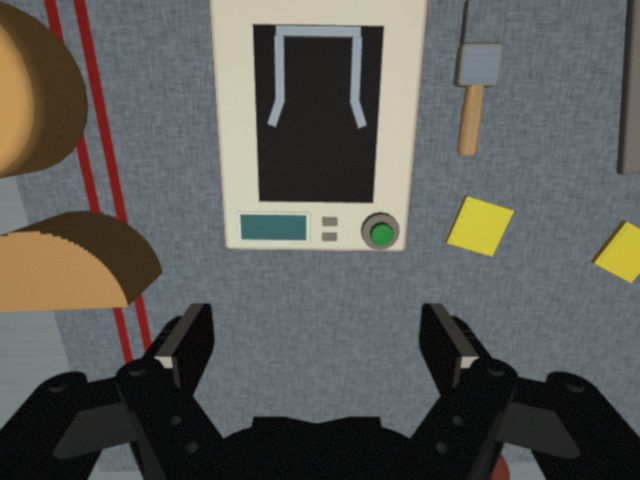

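The stage is fully visible: plate corners near (254,25), (383,27), (373,203) and (260,202), the stop along row 32, rails at u≈280 and 355, and the key at (381,233).

```bash
python3 - <<'E'
from h import *
z=np.load("w4.npz"); p,d=z["p"],z["d"]; c=list(cal("wrist")); c[4]=z["E"]
hsv=cv2.cvtColor(p,cv2.COLOR_RGB2HSV); V=hsv[...,2].astype(int); S=hsv[...,1].astype(int)
B=V<60; W=(V>140)&(S<70)
def line(pts,n,zz=45):
    pts=np.array(pts,float); q=onz(pts[:,0],pts[:,1],zz,c)[:,:2].astype(np.float32); l=cv2.fitLine(q,cv2.DIST_HUBER,0,.01,.01).ravel(); 
    print(n,"pt",l[2:].round(1),"ang",round(float(np.arctan(l[1]/l[0]) if abs(l[0])>.5 else np.arctan(-l[0]/l[1])),4))
run=lambda a,o:np.nonzero(a)[0]+o
line([[run(B[r,245:300],245)[0]-.5,r] for r in range(40,195,4)],"stageL")
line([[run(B[r,340:395],340)[-1]+.5,r] for r in range(40,195,4)],"stageR")
line([[u,run(B[180:215,u],180)[-1]+.5] for u in range(268,368,4)],"stageF")
line([[run(W[r,205:250],205)[0]-.5,r] for r in range(20,235,5)],"houseL")
line([[run(W[r,390:435],390)[-1]+.5,r] for r in range(20,235,5)],"houseR")
line([[u,run(W[225:262,u],225)[-1]+.5] for u in range(240,395,4)],"houseF")
A=~B
line([[265+np.nonzero(A[r,265:300])[0][-1]+.5,r] for r in range(45,92,3)],"railLin",51)
line([[330+np.nonzero(A[r,330:362])[0][0]-.5,r] for r in range(45,92,3)],"railRin",51)
line([[u,20+np.nonzero(A[20:60,u])[0][-1]+.5] for u in range(292,346,4)],"stop",52)
P=cloud(d,c); print("stage z",np.median(P[120:190,290:340,2]),"key",P[230:236,378:384,2].mean())
m=(S>120)&(hsv[...,0]>45)&(hsv[...,0]<80); m[:215]=0;m[255:]=0; m[:,:360]=0;m[:,400:]=0; v,u=np.nonzero(m); print("key",onz(u.mean(),v.mean(),68,c))
E
```

```text
stageL pt [543.1 233.5] ang -0.0419
stageR pt [532.4 116.1] ang -0.0463
stageF pt [463.5 174.2] ang -0.0464
houseL pt [539.9 272.7] ang -0.0425
houseR pt [533.9  76.9] ang -0.0434Traceback (most recent call last):
  File "<stdin>", line 14, in <module>
IndexError: index -1 is out of bounds for axis 0 with size 0
```

carry_out(
  claw=[85,85,85,85,85,85,85,85],
  xyz=[
    [7,55,0],
    [14,110,0],
    [21,165,0],
    [28,220,0],
    [35,275,20],
    [42,330,40],
    [47,376,55],
    [47,376,55],
  ],
  spin=[0,-0.1,-0.2,-0.2,-0.2,-0.2,-0.2,-0.2],
)

```text
t: 13.5
position: [497.7, -202.9, 196.9]
eef_rot: [-0.001, 0.997, 0.083, -0.001]
contact_force: [0.0, 0.8, 0.8]
finger_gap: 85.1
grasp_force: 0.0
```

```bash
python3 - <<'E'
from h import *
shift([529.7,-201.4,100],0.169)
p,d,c=grab("wrist","w5"); P=cloud(d,c)
hsv=cv2.cvtColor(p,cv2.COLOR_RGB2HSV)
E=np.linalg.inv(c[4])
m=((hsv[...,2]>150)&(hsv[...,1]<60)&(abs(P[...,2]-38)<6)).astype(np.uint8)
n,l,s,ce=cv2.connectedComponentsWithStats(m); i=1+s[1:,4].argmax(); m=(l==i); v,u=np.nonzero(m)
W=onz(u,v,38,c)[:,:2].astype(np.float32); print(s[i],ce[i],cv2.minAreaRect(W),W.mean(0),np.median(P[...,2][m]))
E
```

```text
t 13.5 pos [ 497.7 -202.9  196.9] yaw 0.1655 tilt [-0.002 -0.001 -1.   ] F [0.  0.8 0.8] gap 85.1
shift to [ 529.7 -201.4  100. ] [32.   3.9 96.8]
spin -0.004
[ 292  147   60   60 3419] [321.37320854 176.29599298] ((528.9635620117188, -201.69471740722656), (52.0037727355957, 52.00922775268555), 10.198745727539062) [ 529.576   -201.52814] 39.400041484833025
```

```bash
python3 - <<'E'
from h import *
s,pp,M=pose(); p,d,c=grab("wrist"); P=cloud(d,c); L=(P-pp)@M
for (a,b) in ((190,215),(425,445)):
    q=L[296:380,a:b].reshape(-1,3); q=q[np.abs(q[:,2])<150]; print(np.percentile(q[:,2],[80,95,99,100]).round(1), q[q[:,2].argmax()].round(1))
shift([529.5,-201.5,25],0.175)
E
```

```text
[-38.  -33.7 -31.8 -30.5] [  6.1 -43.5 -30.5]
[-42.  -37.1 -35.3 -34.3] [ 10.4  45.3 -34.3]
t 13.6 pos [ 498.6 -200.8  198.5] yaw 0.1689 tilt [ 0. -0. -1.] F [ 0.1  0.2 -0.9] gap 85.1
shift to [ 529.5 -201.5   25. ] [ 30.3   6.  173.5]
spin -0.006
```

carry_out(
  claw=[85,85,85,85,85,85,85,85],
  xyz=[
    [30.5,6,30],
    [30.5,6,80],
    [30.5,6,120],
    [30.5,6,150],
    [30.5,6,165],
    [30.5,6,170],
    [30.5,6,170],
    [30.5,6,170],
  ],
  spin=[-0.006,-0.006,-0.006,-0.006,-0.006,-0.006,-0.006,-0.006],
)

```text
t: 14.6
position: [530.7, -201.9, 30.0]
eef_rot: [0.001, 0.996, 0.088, 0.001]
contact_force: [-0.1, -0.3, -0.3]
finger_gap: 84.9
grasp_force: 0.0
```

```bash
python3 - <<'E'
from h import *
shift([529.5,-201.5,-9],0.175)
s,pp,M=pose(); p,d,c=grab("wrist","w6"); P=cloud(d,c); L=(P-pp)@M
for (a,b) in ((190,215),(425,445)):
    q=L[296:380,a:b].reshape(-1,3); q=q[np.abs(q[:,2]+40)<30]; print(np.percentile(q[:,2],[95,100]).round(1))
hsv=cv2.cvtColor(p,cv2.COLOR_RGB2HSV); m=((hsv[...,2]>150)&(hsv[...,1]<60)&(abs(P[...,2]-38)<6)).astype(np.uint8)
n,l,st,ce=cv2.connectedComponentsWithStats(m); i=1+st[1:,4].argmax(); v,u=np.nonzero(l==i); print(st[i],cv2.minAreaRect(onz(u,v,38,c)[:,:2].astype(np.float32)))
E
```

```text
t 14.6 pos [ 530.7 -201.9   30. ] yaw 0.1759 tilt [ 0.002  0.002 -1.   ] F [-0.1 -0.3 -0.3] gap 84.9
shift to [ 529.5 -201.5   -9. ] [-1.2 -0.7 39. ]
spin 0.001
[-33.5 -30.8]
[-37.1 -34.3]
[  259   249   115    99 10914] ((528.3839111328125, -201.59713745117188), (51.607749938964844, 52.4393310546875), 10.003179550170898)
```

View pics/w6.png

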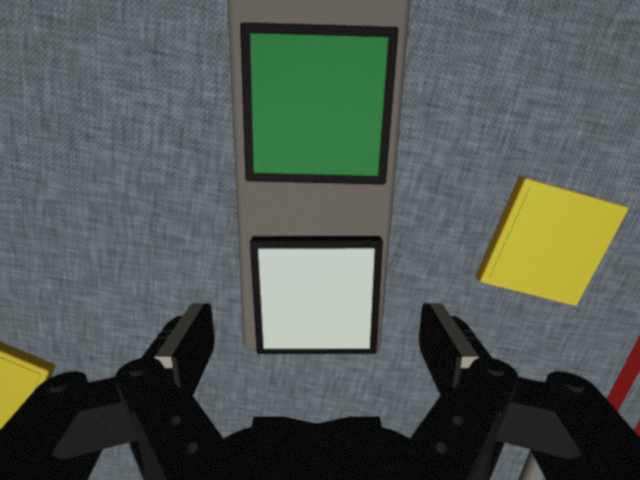

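The fingers straddle the white tile (318,300), aligned with its sides. Descend and grip.

carry_out(
  claw=[85,85,85,85,85,75,65,55],
  xyz=[
    [-1,0,12],
    [-1,0,24],
    [-1,0,33],
    [-1,0,38],
    [-1,0,38],
    [-1,0,38],
    [-1,0,38],
    [-1,0,38],
  ],
  spin=[0,0,0,0,0,0,0,0],
  squeeze=35,
)

```text
t: 15.65
position: [529.1, -201.8, -9.0]
eef_rot: [0.0, 0.996, 0.088, 0.0]
contact_force: [-1.1, 0.6, 2.8]
finger_gap: 59.1
grasp_force: 38.0
```

carry_out(
  claw=[54,54,54,54,54,54,54,54],
  xyz=[
    [0,0,0],
    [0,0,0],
    [0,0,0],
    [0,0,0],
    [0,0,-4],
    [0,0,-10],
    [0,0,-20],
    [0,0,-30],
  ],
  spin=[0,0,0,0,0,0,0,0],
)

```text
t: 16.65
position: [528.6, -201.6, 21.0]
eef_rot: [0.0, 0.996, 0.088, 0.0]
contact_force: [-0.2, -0.0, -1.6]
finger_gap: 59.3
grasp_force: 37.9
```

The tile is held, but the tips reach about 8 mm below its underside and would hit the stage before the tile does. I'll set it back on its pad and regrip higher on the edges.

carry_out(
  claw=[54,54,54,54,54,66,72,72],
  xyz=[
    [0,0,12],
    [0,0,22],
    [0,0,28],
    [0,0,30],
    [0,0,30],
    [0,0,30],
    [0,0,30],
    [0,0,20],
  ],
  spin=[0,0,0,0,0,0,0,0],
)

```text
t: 17.65
position: [527.6, -201.0, -0.7]
eef_rot: [-0.001, 0.996, 0.088, -0.001]
contact_force: [-1.0, 0.0, -0.1]
finger_gap: 71.9
grasp_force: 0.0
```

carry_out(
  claw=[72,72,62,54,54,54,54,54],
  xyz=[
    [0,0,0],
    [0,0,0],
    [0,0,0],
    [0,0,0],
    [0,0,0],
    [0,0,0],
    [0,0,0],
    [0,0,0],
  ],
  spin=[0,0,0,0,0,0,0,0],
  squeeze=35,
)

```text
t: 18.65
position: [528.8, -201.6, 0.5]
eef_rot: [0.0, 0.996, 0.088, 0.0]
contact_force: [-0.4, -0.6, 2.2]
finger_gap: 59.3
grasp_force: 38.0
```

```bash
python3 - <<'E'
from h import *
s=pose()[0]; print(s["grasp_force"])
p,d,c=grab("wrist","w7"); P=cloud(d,c)
hsv=cv2.cvtColor(p,cv2.COLOR_RGB2HSV); m=((hsv[...,2]>150)&(hsv[...,1]<60)&(abs(P[...,2]-38)<8)).astype(np.uint8)
n,l,st,ce=cv2.connectedComponentsWithStats(m); i=1+st[1:,4].argmax(); v,u=np.nonzero(l==i); print(st[i],cv2.minAreaRect(onz(u,v,38,c)[:,:2].astype(np.float32)),np.median(P[...,2][l==i]))
shift([0,0,0])
cv2.imwrite("pics/w7c.png",cv2.resize(p[210:390,200:440],None,fx=3.3,fy=3.3,interpolation=cv2.INTER_CUBIC)[:,:,::-1])
E
```

```text
37.986547350883484
[  246   272   141   116 15428] ((527.6719970703125, -201.1176300048828), (52.084712982177734, 52.59029769897461), 10.035077095031738) 39.35254257586727
t 18.7 pos [ 5.288e+02 -2.016e+02  4.000e-01] yaw 0.1758 tilt [ 0.  0. -1.] F [-0.9  0.1  2.3] gap 59.1
shift to [0 0 0] [-4.854e+02 -2.910e+02  3.000e-01]
```

View pics/w7c.png

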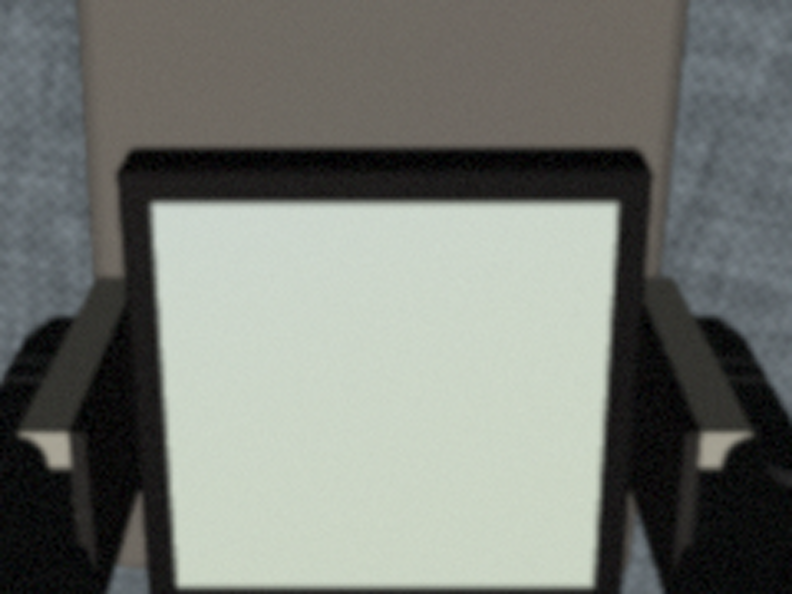

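carry_out(
  claw=[54,54,54,54,54,54,54,54],
  xyz=[
    [0,0,-15],
    [0,0,-45],
    [2,-20,-85],
    [7,-60,-100],
    [13,-110,-100],
    [19,-165,-100],
    [25,-220,-100],
    [32,-275,-100],
  ],
  spin=[0,0,0,0.05,0.1,0.15,0.2195,0.2195],
)

```text
t: 19.7
position: [511.5, 76.5, 101.0]
eef_rot: [0.0, 1.0, -0.022, 0.0]
contact_force: [0.8, -0.2, -0.4]
finger_gap: 59.2
grasp_force: 38.1
```

```bash
python3 - <<'E'
from h import *
shift([[505.7,176.2,100],[505.7,176.2,20]],-0.0435); print(pose()[0]["grasp_force"])
E
```

```text
t 19.7 pos [511.5  76.5 101. ] yaw -0.0443 tilt [ 0.001 -0.    -1.   ] F [ 0.8 -0.2 -0.4] gap 59.2
shift to [505.7 176.2 100. ] [-10.2 -99.3   0.9]
shift to [505.7 176.2  20. ] [-10.3 -99.3  80.9]
spin -0.001
38.098899722099304
```

carry_out(
  claw=[54,54,54,54,54,54,54,54],
  xyz=[
    [-5,-45,0],
    [-10,-85,0],
    [-10.3,-99.3,10],
    [-10.3,-99.3,35],
    [-10.3,-99.3,55],
    [-10.3,-99.3,70],
    [-10.3,-99.3,76],
    [-10.3,-99.3,76],
  ],
  spin=[0,0,0,0,0,0,0,0],
)

```text
t: 20.7
position: [506.5, 174.2, 24.5]
eef_rot: [-0.0, 1.0, -0.022, 0.0]
contact_force: [0.8, -0.3, -0.7]
finger_gap: 58.8
grasp_force: 38.2
```

carry_out(
  claw=[54,54,54,54,54,54,54,54],
  xyz=[
    [0,0,2],
    [0,0,4],
    [0,0,6],
    [0,0,7.5],
    [0,0,9],
    [0,0,9.5],
    [0,0,9.5],
    [0,0,9.5],
  ],
  spin=[0,0,0,0,0,0,0,0],
)

```text
t: 21.7
position: [507.1, 174.5, 23.2]
eef_rot: [0.001, 1.0, -0.022, -0.001]
contact_force: [-26.4, -7.6, 47.5]
finger_gap: 59.3
grasp_force: 64.6
```

```bash
python3 - <<'E'
from h import *
shift([505.7,176.2,16],-0.0435); print(pose()[0]["grasp_force"])
p,d,c=grab("wrist","w8"); P=cloud(d,c)
hsv=cv2.cvtColor(p,cv2.COLOR_RGB2HSV); m=((hsv[...,2]>150)&(hsv[...,1]<60)&(abs(P[...,2]-54)<8)&(np.mgrid[0:480,0:640][0]>200)&(abs(np.mgrid[0:480,0:640][1]-316)<75)).astype(np.uint8)
n,l,st,ce=cv2.connectedComponentsWithStats(m); i=1+st[1:,4].argmax(); v,u=np.nonzero(l==i); print(st[i],cv2.minAreaRect(onz(u,v,53,c)[:,:2].astype(np.float32)),np.median(P[...,2][l==i]))
B=P[150:230,290:345,2]; print("stage z",np.median(B))
E
```

```text
t 21.7 pos [507.1 174.5  23.2] yaw -0.0433 tilt [-0.003  0.001 -1.   ] F [-26.4  -7.6  47.5] gap 59.3
shift to [505.7 176.2  16. ] [-1.4 -1.6  7.2]
spin 0.0
64.59989346563816
[ 246  271  106  117 2415] ((507.5798645019531, 190.38671875), (42.51607131958008, 52.95502853393555), 57.801387786865234) 61.65413246857321
stage z 46.41695417352595
```

It made contact too early (47 N). Back off at once and check what touched.

carry_out(
  claw=[54,54,54,54,54,54,54,54],
  xyz=[
    [0,0,-9],
    [0,0,-9],
    [0,0,-9],
    [0,0,-9],
    [0,0,-9],
    [0,0,-9],
    [0,0,-9],
    [0,0,-9],
  ],
  spin=[0,0,0,0,0,0,0,0],
)

```text
t: 22.75
position: [505.9, 174.4, 23.5]
eef_rot: [0.0, 1.0, -0.022, -0.0]
contact_force: [-0.0, 0.2, -0.6]
finger_gap: 59.3
grasp_force: 38.4
```

```bash
python3 - <<'E'
from h import *
shift([505.7,176.2,16],-0.0435); print(pose()[0]["grasp_force"])
w,d,c=grab("wrist","w9"); P=cloud(d,c)
s,ds,cs=grab("scene","sc9"); Q=cloud(ds,cs)
a=cv2.resize(w,(400,300)); b=cv2.resize(s[80:300,260:460],(400,440))
o=np.zeros((440,800,3),np.uint8); o[:300,:400]=a; o[:,400:]=b; cv2.imwrite("pics/c9.png",o[:,:,::-1])
for (u,v) in ((316,270),(316,300),(316,340),(270,340),(362,340),(300,380)): print(u,v,P[v,u].round(1),w[v,u])
E
```

```text
t 22.75 pos [505.9 174.4  23.5] yaw -0.0438 tilt [-0.  0. -1.] F [-0.   0.2 -0.6] gap 59.3
shift to [505.7 176.2  16. ] [-0.3 -1.8  7.5]
spin -0.0
38.437398879323155
316 270 [532.1 174.   62.1] [89 91 87]
316 300 [519.7 174.5  61.9] [235 241 234]
316 340 [502.2 175.3  62. ] [234 241 232]
270 340 [503.  193.4  62.1] [235 241 233]
362 340 [501.1 157.1  61.5] [235 241 232]
300 380 [483.5 182.7  62.1] [234 240 230]
```

View pics/c9.png

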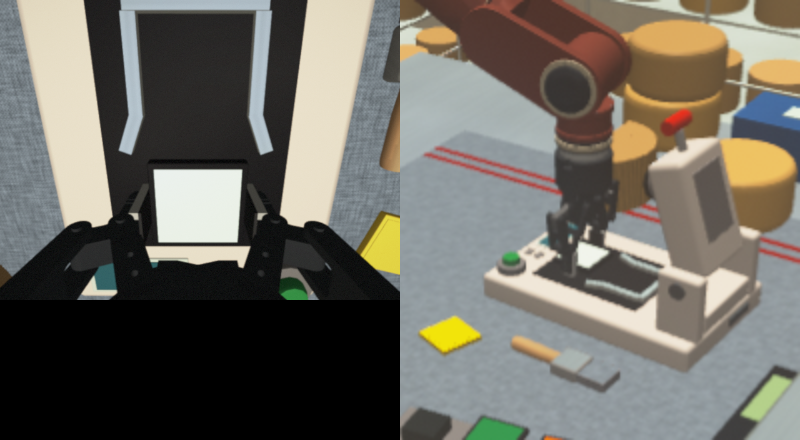

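The pictures show the tile still level in the grip, with nothing else near the gripper. At first contact the tile top reads about 61, so the tips touched the stage 8 mm before the tile's underside, meaning the tips sit about 22 mm above the reported TCP. I'll take the tile back to its pad and regrip 8 mm higher, so the tile lands without a drop.

carry_out(
  claw=[54,54,54,54,54,54,54,54],
  xyz=[
    [0,0,-20],
    [0,0,-55],
    [4,35,-76],
    [10,90,-76],
    [16,145,-76],
    [22,200,-76],
    [28,255,-76],
    [34,310,-76],
  ],
  spin=[0,0,0,-0.05,-0.1,-0.15,-0.2196,-0.2196],
)

```text
t: 23.85
position: [526.1, -138.3, 99.5]
eef_rot: [-0.0, 0.996, 0.088, -0.0]
contact_force: [0.1, 0.8, -1.5]
finger_gap: 59.0
grasp_force: 38.2
```

```bash
python3 - <<'E'
from h import *
shift([528.8,-201.6,0.5],0.1758)
E
```

```text
t 23.85 pos [ 526.1 -138.3   99.5] yaw 0.1763 tilt [-0. -0. -1.] F [ 0.1  0.8 -1.5] gap 59.0
shift to [ 5.288e+02 -2.016e+02  5.000e-01] [-8.4 62.8 99. ]
spin 0.0
```

carry_out(
  claw=[54,54,54,54,54,54,54,54],
  xyz=[
    [-4,32,0],
    [-8.4,62.8,10],
    [-8.4,62.8,45],
    [-8.4,62.8,75],
    [-8.4,62.8,90],
    [-8.4,62.8,96],
    [-8.4,62.8,99],
    [-8.4,62.8,99],
  ],
  spin=[0,0,0,0,0,0,0,0],
)

```text
t: 24.85
position: [530.0, -200.3, 1.8]
eef_rot: [0.0, 0.996, 0.088, 0.001]
contact_force: [0.1, 0.4, -1.1]
finger_gap: 59.0
grasp_force: 38.2
```

```bash
python3 - <<'E'
from h import *
shift([528.8,-201.6,9])
p,d,c=grab("wrist"); P=cloud(d,c); print(np.median(P[300:360,300:335,2]))
E
```

```text
t 24.85 pos [ 530.  -200.3    1.8] yaw 0.1761 tilt [ 0.001  0.001 -1.   ] F [ 0.1  0.4 -1.1] gap 59.0
shift to [ 528.8 -201.6    9. ] [-1.4  1.1 -7.2]
40.666534294853896
```

carry_out(
  claw=[54,54,54,58,64,70,70,70],
  xyz=[
    [0,0,0.7],
    [0,0,0.7],
    [0,0,0.7],
    [0,0,0.7],
    [0,0,0.7],
    [0,0,0.7],
    [0,0,-4],
    [0,0,-8],
  ],
  spin=[0,0,0,0,0,0,0,0],
)

```text
t: 25.9
position: [529.4, -200.1, 9.3]
eef_rot: [0.0, 0.996, 0.088, 0.0]
contact_force: [-0.1, 0.1, -0.3]
finger_gap: 70.1
grasp_force: 0.0
```

carry_out(
  claw=[70,70,62,54,54,54,54,54],
  xyz=[
    [0,0,0],
    [0,0,0],
    [0,0,0],
    [0,0,0],
    [0,0,0],
    [0,0,0],
    [0,0,0],
    [0,0,0],
  ],
  spin=[0,0,0,0,0,0,0,0],
  squeeze=35,
)

```text
t: 26.9
position: [529.4, -200.1, 9.0]
eef_rot: [0.0, 0.996, 0.088, 0.0]
contact_force: [-0.1, 0.3, 2.3]
finger_gap: 58.7
grasp_force: 37.9
```

```bash
python3 - <<'E'
from h import *
shift([528.8,-201.6,9]); print(pose()[0]["grasp_force"])
p,d,c=grab("wrist"); P=cloud(d,c)
hsv=cv2.cvtColor(p,cv2.COLOR_RGB2HSV); m=((hsv[...,2]>150)&(hsv[...,1]<60)&(abs(P[...,2]-38)<8)).astype(np.uint8)
n,l,st,ce=cv2.connectedComponentsWithStats(m); i=1+st[1:,4].argmax(); v,u=np.nonzero(l==i); print(st[i],cv2.minAreaRect(onz(u,v,38,c)[:,:2].astype(np.float32)),np.median(P[...,2][l==i]))
E
```

```text
t 26.9 pos [ 529.4 -200.1    9. ] yaw 0.1759 tilt [ 0.  0. -1.] F [-0.1  0.3  2.3] gap 58.7
shift to [ 528.8 -201.6    9. ] [-0.8  1.4 -0. ]
37.92822182178497
[  250   262   133   111 13959] ((528.959716796875, -199.49423217773438), (51.92734909057617, 52.534820556640625), 10.034290313720703) 39.33191839140002
```

carry_out(
  claw=[54,54,54,54,54,54,54,54],
  xyz=[
    [0,0,-10],
    [0,0,-35],
    [1,-10,-75],
    [6,-50,-92],
    [12,-105,-92],
    [18,-160,-92],
    [25,-215,-92],
    [31,-270,-92],
  ],
  spin=[0,0,0,0.05,0.1,0.15,0.2195,0.2195],
)

```text
t: 27.95
position: [511.9, 72.9, 101.1]
eef_rot: [-0.0, 1.0, -0.022, 0.0]
contact_force: [1.6, 0.1, -0.9]
finger_gap: 58.8
grasp_force: 38.0
```

```bash
python3 - <<'E'
from h import *
shift([505.7,176.2,30],-0.0435); print(pose()[0]["grasp_force"])
p,d,c=grab("wrist"); P=cloud(d,c); print(P[[310,340,360]][:,[300,316,335]].round(0).tolist())
E
```

```text
t 27.95 pos [511.9  72.9 101.1] yaw -0.0442 tilt [ 0. -0. -1.] F [ 1.6  0.1 -0.9] gap 58.8
shift to [505.7 176.2  30. ] [ -10.8 -102.9   71.1]
spin -0.001
37.97440230846405
[[[517.0, 80.0, 132.0], [517.0, 73.0, 132.0], [517.0, 66.0, 132.0]], [[503.0, 81.0, 132.0], [502.0, 74.0, 131.0], [503.0, 66.0, 132.0]], [[493.0, 81.0, 132.0], [493.0, 75.0, 132.0], [493.0, 66.0, 132.0]]]
```

carry_out(
  claw=[54,54,54,54,54,54,54,54],
  xyz=[
    [-5,-50,0],
    [-10.8,-102,0],
    [-10.8,-103,15],
    [-10.8,-103,40],
    [-10.8,-103,60],
    [-10.8,-103,70],
    [-10.8,-103,74],
    [-10.8,-103,74],
  ],
  spin=[0,0,0,0,0,0,0,0],
)

```text
t: 29.0
position: [506.5, 174.3, 27.1]
eef_rot: [0.0, 1.0, -0.022, 0.0]
contact_force: [0.0, 0.2, -1.2]
finger_gap: 58.9
grasp_force: 38.2
```

carry_out(
  claw=[54,54,54,54,54,54,54,54],
  xyz=[
    [0,0,1],
    [0,0,2],
    [0,0,2.5],
    [0,0,3],
    [0,0,3],
    [0,0,3],
    [0,0,3],
    [0,0,3],
  ],
  spin=[0,0,0,0,0,0,0,0],
)

```text
t: 30.0
position: [506.3, 174.7, 24.0]
eef_rot: [-0.0, 1.0, -0.022, 0.0]
contact_force: [-0.6, 0.6, 1.7]
finger_gap: 58.8
grasp_force: 38.5
```

```bash
python3 - <<'E'
from h import *
shift([505.7,176.2,23],-0.0435); print(pose()[0]["grasp_force"])
p,d,c=grab("wrist"); P=cloud(d,c); print(np.median(P[300:360,300:335,2]),np.median(P[190:230,290:340,2]))
E
```

```text
t 30.0 pos [506.3 174.7  24. ] yaw -0.0436 tilt [ 0. -0. -1.] F [-0.6  0.6  1.7] gap 58.8
shift to [505.7 176.2  23. ] [-0.6 -1.5  1. ]
spin -0.0
38.45233619213104
54.358200093779985 46.366578703118336
```

carry_out(
  claw=[54,54,54,60,66,74,74,74],
  xyz=[
    [0,-0.7,0],
    [0,-1.5,0],
    [0,-1.5,0],
    [0,-1.5,0],
    [0,-1.5,0],
    [0,-1.5,0],
    [0,-1.5,-12],
    [0,-1.5,-40],
  ],
  spin=[0,0,0,0,0,0,0,0],
)

```text
t: 31.05
position: [505.0, 175.9, 63.4]
eef_rot: [0.0, 1.0, -0.022, -0.002]
contact_force: [1.0, 0.5, 0.2]
finger_gap: 74.1
grasp_force: 0.0
```

carry_out(
  claw=[74,60,40,20,20,20,20,20],
  xyz=[
    [-20,0,-10],
    [-52,0,-10],
    [-52,0,0],
    [-52,0,15],
    [-52,0,25],
    [-52,0,30],
    [-52,0,30],
    [-52,0,30],
  ],
  spin=[0,0,0,0,0,0,0,0],
)

```text
t: 32.05
position: [454.7, 178.4, 34.1]
eef_rot: [-0.0, 1.0, -0.022, 0.0]
contact_force: [-0.8, -0.1, -0.2]
finger_gap: 20.3
grasp_force: 0.0
```

```bash
cat >> h.py <<'E'
def tile():
    p,d,c=grab("wrist"); P=cloud(d,c); v0,u0=np.mgrid[0:480,0:640]
    hsv=cv2.cvtColor(p,cv2.COLOR_RGB2HSV); m=((hsv[...,2]>150)&(hsv[...,1]<60)&(abs(P[...,2]-54.3)<3.5)).astype(np.uint8)
    o=np.array([577.6,173.05]); t=-.0435; Rm=np.array([[np.cos(t),-np.sin(t)],[np.sin(t),np.cos(t)]])
    Q=(P[...,:2]-o)@Rm; m&=((abs(Q[...,1])<45)&(Q[...,0]>-112)&(Q[...,0]<38)).astype(np.uint8)
    n,l,st,ce=cv2.connectedComponentsWithStats(m); i=1+st[1:,4].argmax(); v,u=np.nonzero(l==i)
    r=cv2.minAreaRect(((onz(u,v,53,c)[:,:2]-o)@Rm).astype(np.float32)); print("tile in meter frame",r,"z",np.median(P[...,2][l==i])-1.3)
E
python3 - <<'E'
from h import *
shift([460,178,30]); tile()
E
```

```text
t 32.05 pos [454.7 178.4  34.1] yaw -0.0437 tilt [ 0. -0. -1.] F [-0.8 -0.1 -0.2] gap 20.3
shift to [460 178  30] [5.3 0.2 4.1]
tile in meter frame ((-71.29869079589844, 0.7011585235595703), (52.659324645996094, 52.246795654296875), 89.9623031616211) z 53.12040258012064
```

carry_out(
  claw=[20,20,20,20,20,20,20,20],
  xyz=[
    [0,0,1],
    [0,0,2],
    [0,0,3],
    [0,0,3],
    [0,0,3],
    [0,0,3],
    [0,0,3],
    [0,0,3],
  ],
  spin=[0,0,0,0,0,0,0,0],
)

```text
t: 33.1
position: [454.3, 178.4, 30.8]
eef_rot: [-0.0, 1.0, -0.022, -0.0]
contact_force: [0.2, 0.1, -0.6]
finger_gap: 19.9
grasp_force: 0.0
```

carry_out(
  claw=[20,20,20,20,20,20,20,20],
  xyz=[
    [2,0,1],
    [6,0,1],
    [10,0,1],
    [17,0,1],
    [27,0,1],
    [37,0,1],
    [47,0,1],
    [55,0,1],
  ],
  spin=[0,0,0,0,0,0,0,0],
)

```text
t: 34.1
position: [510.0, 175.9, 29.8]
eef_rot: [0.0, 1.0, -0.022, -0.0]
contact_force: [-0.9, 0.3, 1.2]
finger_gap: 20.2
grasp_force: 0.5
```

```bash
python3 - <<'E'
from h import *
shift([546,174.5,30],-.0435); tile()
E
```

```text
t 34.1 pos [510.  175.9  29.8] yaw -0.0437 tilt [-0.  0. -1.] F [-0.9  0.3  1.2] gap 20.2
shift to [546.  174.5  30. ] [36.  -0.2 -0.2]
spin -0.0
tile in meter frame ((-27.37822151184082, 0.6660099029541016), (52.73988342285156, 52.15666961669922), 89.95512390136719) z 53.08052217766134
```

carry_out(
  claw=[20,20,20,20,20,20,20,20],
  xyz=[
    [6,0,0],
    [13,0,0],
    [20,0,0],
    [26,0,0],
    [31,0,0],
    [34,0,0],
    [36.5,0,0],
    [38.5,0,0],
  ],
  spin=[0,0,0,0,0,0,0,0],
)

```text
t: 35.15
position: [546.0, 174.4, 29.7]
eef_rot: [0.0, 1.0, -0.022, -0.002]
contact_force: [-10.1, -0.2, 8.4]
finger_gap: 20.0
grasp_force: 5.1
```

```bash
python3 - <<'E'
from h import *
shift([546,174.5,30],-.0435); tile()
E
```

```text
t 35.15 pos [546.  174.4  29.7] yaw -0.0436 tilt [-0.005  0.    -1.   ] F [-10.1  -0.2   8.4] gap 20.0
shift to [546.  174.5  30. ] [-0.  -0.1 -0.3]
spin -0.0
tile in meter frame ((8.847467422485352, 0.6645374298095703), (52.429141998291016, 52.12161636352539), 89.94361877441406) z 53.07502168876373
```

carry_out(
  claw=[20,20,20,20,20,20,20,20],
  xyz=[
    [0.5,0,0],
    [1,0,0],
    [1.5,0,0],
    [1.5,0,0],
    [1.5,0,0],
    [1.5,0,0],
    [1.5,0,0],
    [1.5,0,0],
  ],
  spin=[0,0,0,0,0,0,0,0],
)

```text
t: 36.2
position: [546.0, 174.4, 29.6]
eef_rot: [0.0, 1.0, -0.022, -0.004]
contact_force: [-11.3, -0.1, 9.1]
finger_gap: 20.2
grasp_force: 5.9
```

```bash
python3 - <<'E'
from h import *
shift([546,174.5,30],-.0435); tile()
p,d,c=grab("wrist"); o=np.array([577.6,173.05]); t=-.0435; Rm=np.array([[np.cos(t),-np.sin(t)],[np.sin(t),np.cos(t)]])
E=np.linalg.inv(c[4])
for y in (-15,0,15):
  out=[]
  for mx in np.arange(30,52,1.0):
    w=np.r_[o+Rm@[mx,y],52.5]; q=E[:3,:3]@w+E[:3,3]; u,v=q[:2]/q[2]*c[0]+[c[1],c[2]]; out.append(int(p[int(round(v)),int(round(u))].mean()) if 0<=v<480 else -1)
  print(y,out)
E
```

```text
t 36.2 pos [546.  174.4  29.6] yaw -0.0433 tilt [-0.008  0.001 -1.   ] F [-11.3  -0.1   9.1] gap 20.2
shift to [546.  174.5  30. ] [ 0.  -0.1 -0.4]
spin 0.0
tile in meter frame ((8.731653213500977, 0.6531620025634766), (52.426246643066406, 51.74275588989258), 89.94869232177734) z 53.07693506631996
-15 [199, 199, 198, 197, 196, 144, 31, 32, 20, 93, 151, 149, 148, 149, 150, 153, 150, 106, 31, 65, 173, 176]
0 [198, 197, 196, 198, 196, 145, 31, 27, 28, 93, 151, 149, 147, 147, 148, 150, 151, 108, 31, 58, 173, 175]
15 [198, 198, 198, 198, 195, 146, 30, 33, 21, 93, 150, 149, 145, 144, 146, 152, 148, 107, 28, 61, 175, 176]
```

The tile is home: its black frame meets the stop edge with no gap, and it resisted an 11 N push. Withdraw and go to the head grip.

carry_out(
  claw=[20,20,20,20,40,85,85,85],
  xyz=[
    [-20,0,0],
    [-50,0,-15],
    [-66,0,-70],
    [-66,0,-130],
    [-66,0,-190],
    [-66,0,-250],
    [-40,0,-280],
    [10,0,-280],
  ],
  spin=[0,0,0,0,0,0,0,0],
)

```text
t: 37.3
position: [561.4, 174.5, 315.9]
eef_rot: [-0.001, 1.0, -0.021, 0.005]
contact_force: [0.6, 0.4, -0.2]
finger_gap: 84.9
grasp_force: 0.0
```

```bash
python3 - <<'E'
from h import *
shift([[644.5,169.8,310],[644.5,169.8,253.6]],-.0435)
p,d,c=grab("wrist"); P=cloud(d,c); hsv=cv2.cvtColor(p,cv2.COLOR_RGB2HSV).astype(int); m=(hsv[...,1]>150)&((hsv[...,0]<8)|(hsv[...,0]>172))&(P[...,2]>230); print(m.sum(),np.median(P[m],0),P[m].min(0),P[m].max(0))
E
```

```text
t 37.3 pos [561.4 174.5 315.9] yaw -0.0425 tilt [ 0.01  -0.002 -1.   ] F [ 0.6  0.4 -0.2] gap 84.9
shift to [644.5 169.8 310. ] [83.1  1.1  6.7]
shift to [644.5 169.8 253.6] [82.5  1.3 63.1]
spin 0.001
3733 [637.20209774 170.65553458 295.61672328] [549.90386267 102.08560733 267.11989373] [648.55391299 246.51193835 477.56473816]
```

carry_out(
  claw=[85,85,85,85,85,70,55,38],
  xyz=[
    [40,0,0],
    [81,0,0],
    [81,0,20],
    [81,0,45],
    [81,0,57],
    [81,0,57],
    [81,0,57],
    [81,0,57],
  ],
  spin=[0,0,0,0,0,0,0,0],
  squeeze=30,
)

```text
t: 38.35
position: [640.6, 169.7, 254.8]
eef_rot: [0.001, 1.0, -0.022, 0.001]
contact_force: [-2.6, -2.6, 2.6]
finger_gap: 43.0
grasp_force: 33.6
```

carry_out(
  claw=[38,38,38,38,38,38,38,38],
  xyz=[
    [0,0,0],
    [0,0,0],
    [0,0,0],
    [0,0,0],
    [0,0,0],
    [0,0,0],
    [0,0,0],
    [0,0,0],
  ],
  spin=[0,0,0,0,0,0,0,0],
)

```text
t: 39.35
position: [640.5, 169.8, 254.8]
eef_rot: [0.0, 1.0, -0.022, 0.001]
contact_force: [-2.9, -3.1, 5.3]
finger_gap: 43.4
grasp_force: 33.8
```

```bash
python3 - <<'E'
from h import *
for a in np.arange(1.25,-.03,-.0781): print(round(a,2),round(185*(np.cos(1.25)-np.cos(a)),1),round(185*(np.sin(1.25)-np.sin(a)),1))
E
```

```text
1.25 0.0 0.0
1.17 -13.5 5.1
1.09 -26.6 11.2
1.02 -39.2 18.3
0.94 -51.1 26.4
0.86 -62.4 35.4
0.78 -73.0 45.3
0.7 -82.8 55.9
0.63 -91.7 67.3
0.55 -99.7 79.3
0.47 -106.7 91.9
0.39 -112.7 105.1
0.31 -117.7 118.6
0.23 -121.6 132.5
0.16 -124.4 146.7
0.08 -126.1 161.1
0.0 -126.7 175.5
```

carry_out(
  claw=[38,38,38,38,38,38,38,38],
  xyz=[
    [-13.5,0,5],
    [-26.6,0,11.2],
    [-39.2,0,18.3],
    [-51.1,0,26.4],
    [-62.4,0,35.4],
    [-73,0,45.3],
    [-82.8,0,55.9],
    [-91.7,0,67.3],
  ],
  spin=[0,0,0,0,0,0,0,0],
)

```text
t: 40.35
position: [548.4, 173.8, 187.2]
eef_rot: [0.0, 1.0, -0.022, 0.001]
contact_force: [-5.4, -4.4, 5.2]
finger_gap: 43.0
grasp_force: 36.1
```

carry_out(
  claw=[38,38,38,38,38,38,38,38],
  xyz=[
    [-8,0,12],
    [-15,0,24.6],
    [-21,0,37.8],
    [-26,0,51.3],
    [-29.9,0,65.2],
    [-32.7,0,79.4],
    [-34,0,90],
    [-34.7,0,98],
  ],
  spin=[0,0,0,0,0,0,0,0],
)

```text
t: 41.35
position: [512.7, 175.4, 86.5]
eef_rot: [0.001, 1.0, -0.022, -0.001]
contact_force: [-4.9, -2.8, 2.0]
finger_gap: 43.0
grasp_force: 36.6
```

carry_out(
  claw=[38,38,38,38,38,38,38,38],
  xyz=[
    [0,0,3],
    [0,0,6],
    [0,0,9],
    [0,0,11],
    [0,0,12],
    [0,0,12],
    [0,0,12],
    [0,0,12],
  ],
  spin=[0,0,0,0,0,0,0,0],
)

```text
t: 42.35
position: [512.4, 175.4, 76.0]
eef_rot: [0.001, 1.0, -0.022, -0.002]
contact_force: [-9.9, -4.4, 7.3]
finger_gap: 43.6
grasp_force: 37.3
```

carry_out(
  claw=[38,38,38,38,38,60,85,85],
  xyz=[
    [0,0,1],
    [0,0,2],
    [0,0,2],
    [0,0,2],
    [0,0,0],
    [0,0,0],
    [0,0,0],
    [0,0,0],
  ],
  spin=[0,0,0,0,0,0,0,0],
)

```text
t: 43.35
position: [514.1, 176.0, 75.6]
eef_rot: [-0.0, 1.0, -0.022, 0.0]
contact_force: [-0.2, 0.6, -0.4]
finger_gap: 85.3
grasp_force: 0.0
```

carry_out(
  claw=[85,85,85,85,60,30,0,0],
  xyz=[
    [0,0,-25],
    [0,0,-60],
    [-30,15,-80],
    [-75,40,-80],
    [-82,62,-80],
    [-82,62,-80],
    [-82,62,-80],
    [-82,62,-80],
  ],
  spin=[0,0,0,0,0,0,0,0],
)

```text
t: 44.35
position: [429.7, 117.9, 155.6]
eef_rot: [-0.0, 1.0, -0.022, -0.0]
contact_force: [-0.1, 0.6, 0.4]
finger_gap: 11.5
grasp_force: 0.0
```

```bash
python3 - <<'E'
from h import *
shift([432,111.7,60],-.0435)
p,d,c=grab("top"); P=cloud(d,c); hsv=cv2.cvtColor(p,cv2.COLOR_RGB2HSV).astype(int); m=(hsv[...,1]>150)&((hsv[...,0]<8)|(hsv[...,0]>172))&(P[...,2]>85)&(P[...,2]<140); m[:,:222]=0;m[:,255:]=0;m[:245]=0;m[280:]=0
print("grip",m.sum(), np.percentile(P[m][:,2],[50,90,98]) if m.any() else None, np.median(P[m],0))
p,d,c=grab("scene"); P=cloud(d,c); hsv=cv2.cvtColor(p,cv2.COLOR_RGB2HSV).astype(int); m=(hsv[...,1]>150)&((hsv[...,0]<8)|(hsv[...,0]>172))&(P[...,2]>85)&(P[...,2]<140)&(abs(P[...,0]-512)<40)&(abs(P[...,1]-175)<40)
print("grip scene",m.sum(), np.percentile(P[m][:,2],[50,90,98]) if m.any() else None)
E
```

```text
t 44.35 pos [429.7 117.9 155.6] yaw -0.0431 tilt [-0. -0. -1.] F [-0.1  0.6  0.4] gap 11.5
shift to [432.  111.7  60. ] [ 2.6  6.1 95.6]
spin 0.0
grip 138 [117.1708298  121.97070296 124.57132071] [512.40815115 174.05100194 117.1708298 ]
grip scene 64 [115.75282144 119.78767396 121.1123325 ]
```

The head is down at joint 0: the grip rose 12.8 mm relative to the start, against 13 expected. Now the key, with fingers shut.

carry_out(
  claw=[0,0,0,0,0,0,0,0],
  xyz=[
    [2.5,6,30],
    [2.5,6,60],
    [2.5,6,80],
    [2.5,6,88],
    [2.5,6,92],
    [2.5,6,94],
    [2.5,6,94],
    [2.5,6,94],
  ],
  spin=[0,0,0,0,0,0,0,0],
)

```text
t: 45.45
position: [431.9, 111.4, 62.1]
eef_rot: [-0.0, 1.0, -0.022, 0.001]
contact_force: [-0.3, -0.1, 0.1]
finger_gap: -0.1
grasp_force: 0.0
```

carry_out(
  claw=[0,0,0,0,0,0,0,0],
  xyz=[
    [0,0,2],
    [0,0,4],
    [0,0,6],
    [0,0,8],
    [0,0,8],
    [0,0,8],
    [0,0,8],
    [0,0,8],
  ],
  spin=[0,0,0,0,0,0,0,0],
)

```text
t: 46.45
position: [431.5, 111.3, 53.6]
eef_rot: [-0.0, 1.0, -0.022, 0.0]
contact_force: [0.4, 0.6, 0.6]
finger_gap: -0.1
grasp_force: 0.0
```

carry_out(
  claw=[0,0,0,0,0,0,0,0],
  xyz=[
    [0,0,1],
    [0,0,2],
    [0,0,3],
    [0,0,4],
    [0,0,4],
    [0,0,4],
    [0,0,4],
    [0,0,4],
  ],
  spin=[0,0,0,0,0,0,0,0],
)

```text
t: 47.45
position: [431.5, 111.3, 49.6]
eef_rot: [-0.0, 1.0, -0.022, -0.0]
contact_force: [-1.2, 0.8, 1.0]
finger_gap: -0.3
grasp_force: 0.9
```

carry_out(
  claw=[0,0,0,0,0,0,0,0],
  xyz=[
    [0,0,1],
    [0,0,2],
    [0,0,3],
    [0,0,4],
    [0,0,4],
    [0,0,4],
    [0,0,4],
    [0,0,4],
  ],
  spin=[0,0,0,0,0,0,0,0],
)

```text
t: 48.45
position: [431.5, 111.3, 45.6]
eef_rot: [-0.0, 1.0, -0.022, 0.0]
contact_force: [-1.1, -1.0, 4.4]
finger_gap: 0.1
grasp_force: 2.0
```

carry_out(
  claw=[0,0,0,0,0,0,0,0],
  xyz=[
    [0,0,0.8],
    [0,0,1.6],
    [0,0,2.4],
    [0,0,3],
    [0,0,3],
    [0,0,3],
    [0,0,3],
    [0,0,3],
  ],
  spin=[0,0,0,0,0,0,0,0],
)

```text
t: 49.45
position: [431.6, 111.3, 44.1]
eef_rot: [0.0, 1.0, -0.022, -0.0]
contact_force: [-7.4, -0.6, 14.3]
finger_gap: 0.0
grasp_force: 7.3
```

Bottomed out (14 N, position stalled). Release and retreat, keeping clear of the head.

carry_out(
  claw=[0,0,0,0,0,0,0,0],
  xyz=[
    [0,0,-5],
    [0,0,-12],
    [0,0,-30],
    [0,0,-60],
    [0,50,-110],
    [0,100,-150],
    [0,155,-150],
    [0,210,-150],
  ],
  spin=[0,0,0,0,0,0,0,0],
)

```text
t: 50.45
position: [422.6, -100.6, 193.8]
eef_rot: [0.001, 1.0, -0.022, 0.002]
contact_force: [1.1, -0.4, -0.2]
finger_gap: -0.1
grasp_force: 0.0
```

```bash
python3 - <<'E'
from h import *
p,d,c=grab("top"); P=cloud(d,c); hsv=cv2.cvtColor(p,cv2.COLOR_RGB2HSV).astype(int)
m=(hsv[...,1]>150)&((hsv[...,0]<8)|(hsv[...,0]>172))&(P[...,2]>85)&(P[...,2]<140); m[:,:222]=0;m[:,255:]=0;m[:245]=0;m[280:]=0
print("grip",m.sum(),np.median(P[m],0))
m=(hsv[...,1]>120)&(hsv[...,0]>45)&(hsv[...,0]<80); m[:283]=0;m[305:]=0;m[:,:255]=0;m[:,280:]=0
print("key z",np.median(P[m],0))
q=np.load("top1.npz"); P0=cloud(q["d"],c)
for n,b in (("green",(372,213,388,229)),("orange",(366,184,380,196))):
    a=(slice(b[1],b[3]),slice(b[0],b[2])); print(n,np.median(P[a][...,2]),np.median(P0[a][...,2]))
df=cv2.absdiff(p,q["p"]).max(2)>60; df[300:]=0; k,l,s,ce=cv2.connectedComponentsWithStats(df.astype(np.uint8)); print([(x.tolist()) for x in s[1:] if x[4]>15])
shift([0,0,0])
E
```

```text
grip 139 [512.3072375  173.66465198 117.56410344]
key z [430.81753879 110.81181213  67.3884864 ]
green 38.361449382962974 38.817413834239915
orange 38.49652657103263 37.89114289452982
[[375, 242, 23, 23, 389], [322, 271, 73, 29, 1206]]
t 50.5 pos [ 421.7 -106.1  193.1] yaw -0.0498 tilt [ 0.001  0.006 -1.   ] F [ 0.5 -3.9 -0.2] gap 0.1
shift to [0 0 0] [-426.7  -86.1  192.1]
```

```bash
python3 -c "
from station import arm
print(arm.sign_off())"
```

```text
the job is handed in; nothing more can be done
None
```

The job is handed in: the white tile is home on the stage face up, the head is down on it, and the green key was pressed fully and came back up. It took about 50 s of the 72 s; the sign-off gave no verdict. At my first try at the stage the fingertips pressed on it with about 47 N, so I set the tile back on its pad and gripped it higher.

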